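# Wedge the plaster mould shut

## Task

Close the two-part plaster mould by driving the dark wedge into the frame's slot. First take the clay stamp that is standing in the way off the frame and stand it upright on the bench clear of the frame, then start the wedge by hand, thin end first and loosely in the slot, let go, and drive it home with the wooden mallet only: a first short tap that closes the mould about half way, draw the mallet clear, then tap on until the wedge stops moving and the halves have met. Finally stand the mallet back on its head on the bench clear of the frame, and leave the jars, tin, cup, tape and spray bottle undisturbed.

Things in the scene. Friction and masses are not known exactly. Their poses are not given: they have to be found in the camera images.
- frame: Wooden mould frame fixed to the bench; origin on the bench. Base 12 mm thick, x -92 to 88, y -55 to 115 mm; its bare part y 45 to 115 is the apron. Along +x: fixed low cheek (x -88 to -70, y -45 to 45, top at 40 mm), wedge slot, sliding follower with plaster half (to x 15, top 79), gap, fixed half (x 21 to 66), far cheek (to x 84). Wedge is driven to frame -y
- slot_mouth (a point): On the slot floor at its mouth, 12 mm over the bench, axes as frame's (frame x -59.5, y 45). Fixed face 10.5 mm away at -x, straight along y; slot open on top, runs 90 mm to -y; when the mould is open, 14.7 mm wide at the mouth, narrowing 1:7. Wedge against the fixed face: its origin is at x 0; y +19 mm when it first touches both faces, y -23 mm fully home
- mould_half (a joint): Slide of the movable mould half: 0 open (6 mm gap between halves), 0.006 m closed, where it stops hard. A spring of 2 to 5 N holds it open; 1 mm of closing takes 7 mm of wedge travel. Driving the wedge takes 5 to 12 N, rising steeply at the stop; the wedge holds by friction
- wedge: Dark wooden wedge, 118 long, 32 mm high, 0.12 kg, lying as it will lie in the slot. Origin at mid-length on its underside. Nose (9 mm thick) at y -59, butt with a red band at y +59. Flank x -10.5 is straight; the other tapers 1:7 from x -1.5 at the nose to x +10.5 at y 25, then stays parallel, 21 mm thick, to the butt
- wedge_grip (a point): Middle of the wedge's 34 mm long parallel tail, 42 mm from the wedge's origin toward +y and 20 mm above its underside; grip here across x (21 mm wide)
- mallet: Joiner's mallet, 0.25 kg, standing on its head, handle up. Origin at the centre of the head's underside. Head of pale wood 60 (x) by 46 (y) by 50 (z) mm; striking faces at x -30 and +30 mm, either will do. Handle 26 (x) by 22 (y) mm, from 50 to 132 mm height
- mallet_grip (a point): Point in the mallet's handle, 90 mm above the underside of the head; grip here
- stamp: Red-brown clay stamp, 26 mm round at the foot, 44 mm tall, upper half a knob about 18 mm wide; starts standing on the apron before the slot. Origin at the centre of its underside
- jar_yellow: Bystander: yellow jar with black lid, 53 mm wide, 72 mm tall; origin under its centre
- jar_teal: Bystander: teal jar with white lid, 57 mm wide, 75 mm tall; origin under its centre
- tin: Bystander: white and red tin, 60 mm wide, 60 mm tall; origin under its centre
- cup: Bystander: pale clay cup with handle, 59 by 79 mm, 58 mm tall; origin under its centre
- sprayer: Bystander: white spray bottle, 64 mm wide, 232 mm tall; origin under its centre
- tape: Bystander: roll of masking tape lying flat, 101 mm across, 24 mm high; origin under its centre
Things that resemble listed ones, but are neither listed nor needed, are in the scene too. Several things have the shape of the wedge; the one meant has the colours described above.

How it is judged:
By the outcome, as a careful person would: the job done as asked, in the order asked, and still so for the second after the job is handed in, with the robot touching nothing.
It also fails if it takes over 72 s, if anything falls off the work surface, if the arm or the gripper's body presses on something with over 40 N, if the wrist force passes 120 N, or if a joint passes its speed limit or range.

## Robot

A 7-joint arm with a two-finger parallel gripper is mounted at the origin on a cart in front of the work surface, level with it; the furniture and walls round the work are solid. World frame = base frame: x ahead of the robot, y to its left, z up, the work surface at z = 0. Lengths are in m, angles in rad, forces in N, time in s.
With the tool pointing down it reaches from about 0.35 to 0.9 m from the base axis. Payload 8.1 kg.
Tool frame: the origin (TCP) lies on the centre line of the jaws, within the pads' length; the fingertips stand 19 mm ahead of it and the grasp point (between the pads) is the TCP (arm.tip_reach is the distance from the TCP to the fingertips, in m); z points along the fingers, y is the line along which they close (so a half turn about z gives the same grasp; the last joint's range is limited). The gripper opens to 92 mm and grips with 3 to 60 N. Pads are 19 mm wide; open, the fingers measure 130 mm over their backs; the gripper's body (75 mm by 190 mm) begins 47 mm behind the grasp point.
Start: joints at [-1.229, 0.434, 0.025, 1.573, -0.012, 1.134, -0.075], TCP at [0.269, 0.564, 0.246] pointing down, gripper open.
Joint ranges: [-2.62, 2.62], [-0.44, 2.09], [-1.27, 1.32], [0.08, 2.57], [-1.32, 4.46], [0.12, 2], [-2.74, 2.74]. Speed limits (rad/s): [2.22, 2.22, 3.01, 3.01, 3.14, 3.14, 3.14].

## Interface

Orientations are given as a rotation vector (axis times angle).
In Python, from cell import arm gives the robot as it stands.
- The arm moves only by the tool arm_command, never from a script. Its argument "targets" is a list that holds one entry, the list of rows, each a list of 6 numbers: the shift along the tool's x, y, z in m, then the turn, a rotation vector about the tool's x, y, z in rad. A call has 1 to 10 rows; each row shifts and turns the commanded pose from where the row before left it, along the tool's axes as they then stand; what a row does not reach is not made up. A row lasts 1/8 s, in which the tool goes at most 62.5 mm and 10.7 degrees, less where a joint would pass 70% of its speed; a pose out of reach is approached as far as the arm can. A call with a gripper value outside its range is refused whole. "jaw" is the finger opening in m, from 0 to 0.0918, set as the call begins (left out, the last holds). The fingers move at their own pace and stop on an object; "newtons" is the grip in N (left out, the last holds). Time passes only in rows, so rows that do not move let the fingers close. It gives the time, the measured TCP pose, the force, the opening and the grip force at its end, in the units of the state.
- arm.observe(): the state, without advancing time (a new reading comes with each control period).
- arm.get_image(name): name is "scene" or "top"; returns a dict with "pixels" (400x640x3 uint8, red, green, blue), "z_map" (400x640 float32, m along the optical axis (not along the pixel's ray), 0 where there is no reading), "fx", "fy", "cx", "cy" (pixels), "xyz" and "rotation" of the camera in the world. Camera axes: x right, y down, z forward; pixel columns grow to the right and rows downward; lengths in m; the calibration is good to about 2 mm. A picture is of the moment at which its call begins.
- arm.sign_off(): hands the job in; it is judged then, once.
The state is a dict: "clock": time; "joints": joint angles; "dq": joint speeds; "joint_efforts": joint torques, N m; "position": TCP position; "ee_rot": TCP orientation; "force": force on the tool from outside, world axes, zero at the start; "ft_torque": the same for the moment, N m; "width": opening from 0.0 (shut) to 1.0 (fully open); "gripper_force": force on a finger pad.
Only numpy, scipy, OpenCV 4.12 (cv2) and the standard library are available. Lean on these libraries where they do the work, as an engineer would, in place of code of your own. Each camera call takes 0.05 s, during which the arm holds its last target. There are 200 camera calls.

## Working session

There is one attempt and no reset: what is moved stays moved. The work goes in short steps, Python scripts to look and compute and a tool call to move; the robot and the scene stay as the last step left them, time stands still between calls to the robot, and variables do not carry over. Pictures are saved under pics/ and viewed, at most 10 in all, crops included, and the job is handed in when it is done.

Besides the shell and the picture viewer there is one more tool, called after "Emit:" as name([rows], argument=value, ...), one row to a line, values as JSON. arm_command: Moves the arm, as the interface text tells. Its arguments: {"type":"object","properties":{"targets":{"type":"array","items":{"type":"array","items":{"type":"array","items":{"type":"number"}}}},"jaw":{"type":"number"},"newtons":{"type":"number"}},"required":["targets"]}

```bash
ls; mkdir -p pics
cat > h.py <<'E'
import numpy as np, cv2
from cell import arm
def shot(n,f):
    im=arm.get_image(n); cv2.imwrite('pics/'+f+'.png',im['pixels'][:,:,::-1]); np.savez('pics/'+f,**im); return im
def xyz(im):
    z=im['z_map']; v,u=np.mgrid[0:400,0:640]
    P=np.stack([(u-im['cx'])/im['fx']*z,(v-im['cy'])/im['fy']*z,z],-1)
    R=np.array(im['rotation']); 
    if R.shape!=(3,3): R=cv2.Rodrigues(R)[0]
    return P@R.T+np.array(im['xyz'])
E
python3 - <<'E'
from h import *
for n in('scene','top'):
    im=shot(n,n+'0'); print(n,im['xyz'],im['rotation'],im['fx'])
print(arm.observe())
E
```

```text
pics
scene [-0.30039383 -0.67999139  0.74004209] [-1.95729111  0.89377774 -0.50409483] 393.67121876311836
top [0.42482908 0.01307519 1.28476559] [-2.15235826  2.18744242 -0.06834932] 401.5629785841595
{'clock': 0.1, 'joints': array([-1.22863207,  0.43514779,  0.02496809,  1.5739833 , -0.01155165,
        1.13400106, -0.07512741]), 'dq': array([-0.00065033, -0.00032576,  0.00032922, -0.00132072, -0.00091669,
       -0.00088434,  0.00173912]), 'joint_efforts': array([ 3.40613260e-03, -6.69127107e+01,  9.88482758e-01, -3.15142608e+01,
       -6.04253984e-02,  3.74032056e-02,  6.90468619e-05]), 'position': array([0.2687781 , 0.56378877, 0.24503563]), 'ee_rot': array([-6.92967531e-01, -3.06406721e+00,  2.18126989e-03]), 'force': array([-0.30304231, -0.10213117, -0.76878275]), 'ft_torque': array([ 0.01324111, -0.00811232,  0.03506114]), 'gripper_force': 0.0, 'width': 1.0006669189736586}
```

View pics/scene0.png

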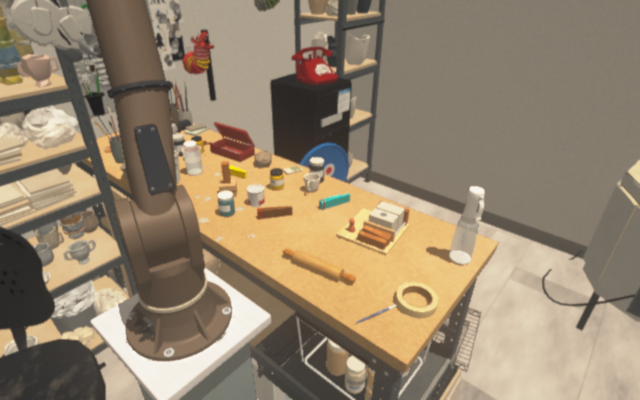

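View pics/top0.png

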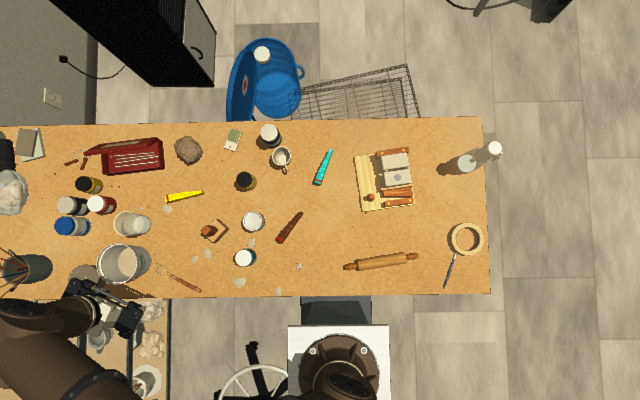

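Top picture: wedge-shaped things are dark at (288,227), teal (323,167) and yellow (184,196). The mallet is probably at (212,230), the stamp at (369,197) and the frame at (385,180). I'll check these in a close crop.

Run:
```python
from h import *
im=dict(np.load('pics/top0.npz')); p=im['pixels'][:,:,::-1]
a=cv2.resize(p[195:255,190:310],(720,360),interpolation=cv2.INTER_CUBIC)
b=cv2.resize(p[140:220,345:425],(480,480),interpolation=cv2.INTER_CUBIC)
s=dict(np.load('pics/scene0.npz'))['pixels'][:,:,::-1]
cv2.imwrite('pics/c1.png',a[:, :]);
c=cv2.resize(s[190:260,330:420],(540,420),interpolation=cv2.INTER_CUBIC)
d=cv2.resize(s[155:225,210:300],(540,420),interpolation=cv2.INTER_CUBIC)
out=np.zeros((600,800,3),np.uint8)
out[:280,:560]=cv2.resize(a,(560,280)); out[280:600,:320]=cv2.resize(b,(320,320))
out[280:600,320:732]=cv2.resize(c,(412,320))
cv2.imwrite('pics/c1.png',out)
X=xyz(im)
for u,v in [(288,227),(300,213),(278,241),(208,231),(221,230),(214,222),(369,197),(357,157),(379,154),(362,211),(412,207),(408,150)]: print(u,v,X[v,u].round(4))
```

```text
288 227 [0.4603 0.149  0.0269]
300 213 [0.5033 0.1105 0.0313]
278 241 [0.417  0.1806 0.0274]
208 231 [0.4495 0.369  0.131 ]
221 230 [0.4537 0.3542 0.0482]
214 222 [0.4787 0.3758 0.0494]
369 197 [ 0.5476 -0.1041  0.0544]
357 157 [ 0.6813 -0.0729  0.0123]
379 154 [ 0.6785 -0.1368  0.0662]
362 211 [ 0.5079 -0.0852  0.0072]
412 207 [ 0.5188 -0.2462 -0.0031]
408 150 [ 0.6884 -0.2252  0.0695]
```

View pics/c1.png

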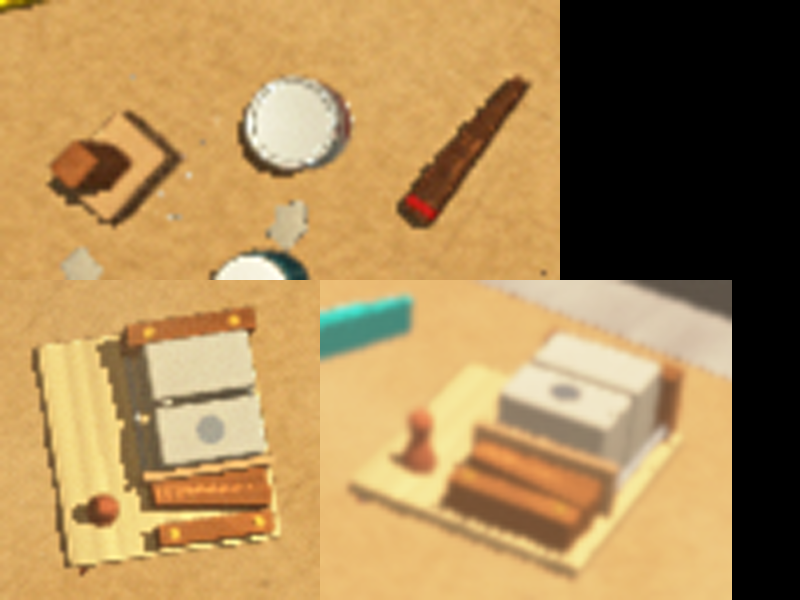

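The crop confirms the dark wedge with the red band: butt at top (278,241), nose at (300,213). The mallet is at (212,230) with its handle leaning left in view. The stamp stands on the apron at (369,197), and the apron faces world +y. Next I'll fit the poses.

```bash
cat > fit.py <<'E'
from h import *
from scipy.optimize import minimize
R2=lambda a:np.array([[np.cos(a),-np.sin(a)],[np.sin(a),np.cos(a)]])
def cloud(f,c,r):
    im=dict(np.load('pics/%s.npz'%f)); X=xyz(im); m=(im['z_map']>0)&(np.hypot(X[...,0]-c[0],X[...,1]-c[1])<r)
    return X[m]
def rect(P): 
    (c,s,a)=cv2.minAreaRect((P[:,:2]*1e3).astype(np.float32)); return np.round(c,1),np.round(s,1),round(a,1)
E
python3 - <<'E'
from fit import *
for f in('top0','scene0'):
    P=cloud(f,(0.6,-.13),.2); print(f,'bench z',np.median(P[P[:,2]<.006][:,2]),P[P[:,2]<.006][:,2].std())
    z0=np.median(P[P[:,2]<.006][:,2])
    B=P[P[:,2]>z0+.007]
    print('frame',rect(B))
    def model(q):  # frame -> height
        x,y=q.T; h=np.zeros(len(q))
        h[(x>-.092)&(x<.088)&(y>-.055)&(y<.115)]=.012
        h[(x>-.088)&(x<-.070)&(abs(y)<.045)]=.040
        h[(x>-.03)&(x<.066)&(abs(y)<.045)]=.079
        return h
    P2=P[np.hypot(P[:,0]-.6,P[:,1]+.13)<.17]
    def cost(p):
        q=(P2[:,:2]-p[:2])@R2(p[2]); return np.minimum(abs(model(q)-(P2[:,2]-z0)),.02).mean()*1e3
    best=min((minimize(cost,[x,y,a],method='Nelder-Mead',options=dict(initial_simplex=np.array([[x,y,a],[x+.01,y,a],[x,y+.01,a],[x,y,a+.05]]),xatol=1e-5)) for x in(.59,.605) for y in(-.15,-.165) for a in(.1,.17)),key=lambda r:r.fun)
    print('fit',best.x.round(4),best.fun)
    o=np.array(best.x); q=(B[:,:2]-o[:2])@R2(o[2])
    for nm,m in [('cheek',(B[:,2]>.03+z0)&(q[:,0]<-.065)&(abs(q[:,1])<.06)),('stamp',(B[:,2]>.035+z0)&(q[:,1]>.055)),('stampall',(B[:,2]>.018+z0)&(q[:,1]>.06)),('halves',(B[:,2]>.065)&(q[:,0]<.08))]:
        if m.sum()>3: print(nm,m.sum(),'frame ranges',np.percentile(q[m],[1,50,99],axis=0).round(4).tolist(),'z',np.percentile(B[m,2],[2,50,98]).round(4),'world',B[m,:2].mean(0).round(4))
    W=cloud(f,(.46,.148),.09); W=W[W[:,2]>z0+.008]; print('wedge',len(W),rect(W))
    M=cloud(f,(.455,.36),.06); print('head',rect(M[(M[:,2]>.03)&(M[:,2]<.06)]),rect(M[(M[:,2]>.01)&(M[:,2]<.06)])); H=M[M[:,2]>.118]; print('handle',len(H),rect(H) if len(H) else '',M[:,2].max())
print(cv2.Rodrigues(arm.observe()['ee_rot'])[0].round(3),arm.tip_reach)
E
```

```text
top0 bench z -0.0008150483419984145 0.002545192113470888
frame (array([ 609.6, -118.3]), array([323.6, 373.5]), 15.5)
fit [ 0.6122 -0.1878  0.1272] 3.8109909123759698
cheek 180 frame ranges [[-0.0879, -0.0435], [-0.0791, -0.0007], [-0.0663, 0.045]] z [0.033  0.0388 0.0442] world [ 0.5341 -0.1982]
stamp 48 frame ranges [[-0.0577, 0.0753], [-0.0454, 0.0904], [0.1062, 0.2491]] z [0.0342 0.0495 0.0566] world [ 0.5941 -0.0469]
stampall 270 frame ranges [[-0.0667, 0.0692], [0.0468, 0.2117], [0.1154, 0.249]] z [0.0175 0.031  0.055 ] world [0.6251 0.0042]
halves 902 frame ranges [[-0.0298, -0.0401], [0.0247, 0.0018], [0.0788, 0.0421]] z [0.0661 0.0768 0.0821] world [ 0.635  -0.1834]
wedge 294 (array([458.1, 167.9]), array([ 87.9, 138.2]), 7.0)
head (array([452.9, 376.5]), array([45. , 61.1]), 46.9) (array([452.7, 376.5]), array([45.1, 61.5]), 47.3)
handle 76 (array([453.8, 376.6]), array([22.1, 25.1]), 46.3) 0.13467699110706421
scene0 bench z -0.0016854401063642332 0.21256266490581538
frame (array([604.4, -95.1]), array([319.1, 198.9]), 89.5)
fit [ 0.6107 -0.1895  0.1242] 6.434028335589218
cheek 192 frame ranges [[-0.0895, -0.0451], [-0.0832, -0.0037], [-0.0666, 0.0416]] z [0.0287 0.0372 0.0414] world [ 0.5306 -0.2026]
stamp 40 frame ranges [[-0.0588, 0.0743], [-0.0545, 0.0812], [0.0618, 0.2347]] z [0.0338 0.048  0.0575] world [ 0.5566 -0.097 ]
stampall 260 frame ranges [[-0.0619, 0.0721], [0.0403, 0.2042], [0.1121, 0.2487]] z [0.0168 0.0293 0.0544] world [ 0.6168 -0.0092]
halves 537 frame ranges [[-0.0321, -0.0411], [0.0087, -0.0053], [0.077, 0.0371]] z [0.0659 0.0765 0.0799] world [ 0.6227 -0.1923]
wedge 446 (array([484., 175.]), array([103.9, 123.8]), 54.3)
head (array([451.8, 373. ]), array([48. , 61.3]), 50.4) (array([452. , 373.2]), array([51.1, 60.2]), 47.9)
handle 40 (array([451.7, 373.8]), array([21.9, 25.8]), 42.1) 0.13147450315109432
[[-0.903  0.43  -0.   ]
 [ 0.43   0.903 -0.001]
 [-0.    -0.001 -1.   ]] 0.019
```

```bash
cat > plan.py <<'E'
from h import *
import sys,math
# usage: plan.py x y z psi_deg [step_mm]: rows from the measured pose; psi is the world yaw of tool y
def plan(x,y,z,psi,step=40):
    o=arm.observe(); R=cv2.Rodrigues(np.array(o['ee_rot']))[0]; d=np.array([x,y,z])-o['position']
    p0=math.atan2(R[1,1],R[0,1]); dp=(math.radians(psi)-p0+math.pi)%(2*math.pi)-math.pi
    n=max(1,math.ceil(np.linalg.norm(d)*1e3/step),math.ceil(abs(math.degrees(dp))/9))
    tilt=R.T@np.array([0,0,-1.])
    print('t',round(float(o['clock']),2),'pos',o['position'].round(4),'psi',round(math.degrees(p0),2),'tilt',tilt.round(4),'n',n,'yaw/row',round(-dp/n,4))
    rows=[]
    for i in range(n):
        p=p0+dp*i/n; s,c=math.sin(p),math.cos(p); e=d/n
        rows.append([round(float(v),4) for v in(-s*e[0]+c*e[1],c*e[0]+s*e[1],-e[2],0,0,-dp/n)])
    print(rows)
if __name__=='__main__': plan(*map(float,sys.argv[1:]))
E
python3 - <<'E'
from fit import *
for f in('top0','scene0'):
    S=cloud(f,(.545,-.1),.035); 
    for lo,hi in((.02,.034),(.038,.06)):
        s=S[(S[:,2]>lo)&(S[:,2]<hi)]; print(f,'stamp',len(s),np.percentile(s,[2,50,98],axis=0)[:,:2].round(4).tolist())
    W=cloud(f,(.46,.148),.085); W=W[(W[:,2]>.01)&(W[:,2]<.042)]
    d=np.array([.77,-.63]);q=(W[:,:2]-[.46,.148]); t=q@d; n=q@np.array([.63,.77]); W=W[(abs(n)<.03)]
    (c,s,a)=rect(W); print('wedge',len(W),c,s,a)
    T=W[W[:,2]>.024]; t=(T[:,:2]-[.46,.148])@d; n=(T[:,:2]-[.46,.148])@np.array([.63,.77])
    for k in np.arange(-.055,.06,.01):
        m=abs(t-k)<.005
        if m.sum()>2: print(round(k,3),m.sum(),(n[m].min()*1e3).round(1),(n[m].max()*1e3).round(1),end=' | ')
    print()
E
python3 plan.py .546 -.103 .14 7 45
```

```text
top0 stamp 19 [[0.5409, -0.1184], [0.5444, -0.104], [0.5556, -0.1007]]
top0 stamp 27 [[0.5444, -0.1199], [0.5506, -0.1102], [0.5571, -0.1042]]
wedge 226 [464.  144.9] [ 21. 118.] 53.7
-0.055 7 -9.2 6.6 | -0.045 22 -12.3 7.2 | -0.035 22 -11.1 8.5 | -0.025 21 -10.4 7.9 | -0.015 22 -10.9 9.3 | -0.005 21 -10.2 7.7 | 0.005 19 -10.6 6.7 | 0.015 16 -8.5 5.9 | 0.025 17 -8.7 6.7 | 0.035 14 -8.1 3.5 | 0.045 12 -7.0 4.3 | 0.055 12 -5.8 3.3 | 
scene0 stamp 28 [[0.5389, -0.1246], [0.5441, -0.1175], [0.5539, -0.106]]
scene0 stamp 31 [[0.5421, -0.1225], [0.5463, -0.1157], [0.5535, -0.1078]]
wedge 272 [463.4 141.8] [ 25.9 118.4] 54.3
-0.055 4 -13.1 -0.2 | -0.045 16 -17.4 5.5 | -0.035 16 -16.4 7.1 | -0.025 13 -13.6 3.5 | -0.015 15 -17.0 9.2 | -0.005 15 -12.0 9.0 | 0.005 15 -13.0 7.2 | 0.015 12 -12.7 1.8 | 0.025 11 -10.4 4.3 | 0.035 10 -11.5 -2.2 | 0.045 8 -10.3 -0.7 | 0.055 11 -11.4 1.9 | 
t 0.1 pos [0.2688 0.5638 0.245 ] psi 64.51 tilt [2.0e-04 1.4e-03 1.0e+00] n 17 yaw/row 0.059
[[-0.0316, -0.0284, 0.0062, 0.0, 0.0, 0.059], [-0.0332, -0.0265, 0.0062, 0.0, 0.0, 0.059], [-0.0347, -0.0245, 0.0062, 0.0, 0.0, 0.059], [-0.0361, -0.0224, 0.0062, 0.0, 0.0, 0.059], [-0.0374, -0.0202, 0.0062, 0.0, 0.0, 0.059], [-0.0385, -0.018, 0.0062, 0.0, 0.0, 0.059], [-0.0395, -0.0157, 0.0062, 0.0, 0.0, 0.059], [-0.0403, -0.0133, 0.0062, 0.0, 0.0, 0.059], [-0.0411, -0.0109, 0.0062, 0.0, 0.0, 0.059], [-0.0416, -0.0085, 0.0062, 0.0, 0.0, 0.059], [-0.0421, -0.006, 0.0062, 0.0, 0.0, 0.059], [-0.0423, -0.0035, 0.0062, 0.0, 0.0, 0.059], [-0.0425, -0.001, 0.0062, 0.0, 0.0, 0.059], [-0.0425, 0.0015, 0.0062, 0.0, 0.0, 0.059], [-0.0423, 0.004, 0.0062, 0.0, 0.0, 0.059], [-0.042, 0.0065, 0.0062, 0.0, 0.0, 0.059], [-0.0415, 0.009, 0.0062, 0.0, 0.0, 0.059]]
```

Emit:
arm_command([
  [[-0.0316,-0.0284,0.006,0,0,0.059],[-0.0332,-0.0265,0.006,0,0,0.059],[-0.0347,-0.0245,0.006,0,0,0.059],[-0.0361,-0.0224,0.006,0,0,0.059],[-0.0374,-0.0202,0.006,0,0,0.059],[-0.0385,-0.018,0.006,0,0,0.059],[-0.0395,-0.0157,0.006,0,0,0.059],[-0.0403,-0.0133,0.006,0,0,0.059],[-0.0411,-0.0109,0.006,0,0,0.059],[-0.0416,-0.0085,0.006,0,0,0.059]],
], jaw=0.06, newtons=12)

```text
clock: 1.35
position: [0.4322, 0.1705, 0.1855]
ee_rot: [-1.556, -2.729, 0.0]
force: [-0.1, 0.4, 1.2]
width: 0.652
gripper_force: 0.0
```

```bash
python3 plan.py .549 -.112 .11 7.2 45
```

```text
t 1.35 pos [0.4322 0.1705 0.1855] psi 30.6 tilt [-0.e+00  1.e-04  1.e+00] n 7 yaw/row 0.0583
[[-0.0432, -0.0062, 0.0108, 0.0, 0.0, 0.0583], [-0.0435, -0.0037, 0.0108, 0.0, 0.0, 0.0583], [-0.0437, -0.0011, 0.0108, 0.0, 0.0, 0.0583], [-0.0436, 0.0014, 0.0108, 0.0, 0.0, 0.0583], [-0.0435, 0.004, 0.0108, 0.0, 0.0, 0.0583], [-0.0432, 0.0065, 0.0108, 0.0, 0.0, 0.0583], [-0.0427, 0.009, 0.0108, 0.0, 0.0, 0.0583]]
```

Emit:
arm_command([
  [[-0.0432,-0.0062,0.011,0,0,0.058],[-0.0435,-0.0037,0.011,0,0,0.058],[-0.0437,-0.0011,0.011,0,0,0.058],[-0.0436,0.0014,0.011,0,0,0.058],[-0.0435,0.004,0.011,0,0,0.058],[-0.0432,0.0065,0.011,0,0,0.058],[-0.0427,0.009,0.011,0,0,0.058],[0,0,0,0,0,0]],
])

```text
clock: 2.35
position: [0.5494, -0.1143, 0.1078]
ee_rot: [2.079, 2.354, -0.004]
force: [0.3, 0.7, -0.4]
width: 0.654
gripper_force: 0.0
```

```bash
python3 plan.py .549 -.112 .045 7.2 25
```

```text
t 2.35 pos [ 0.5494 -0.1143  0.1078] psi 7.11 tilt [0.0021 0.0013 1.    ] n 3 yaw/row -0.0005
[[0.0008, -0.0, 0.0209, 0.0, 0.0, -0.0005], [0.0008, -0.0, 0.0209, 0.0, 0.0, -0.0005], [0.0008, -0.0, 0.0209, 0.0, 0.0, -0.0005]]
```

Emit:
arm_command([
  [[0.001,0,0.021,0,0,0],[0.001,0,0.021,0,0,0],[0,0,0.021,0,0,0],[0,0,0,0,0,0]],
])

```text
clock: 2.85
position: [0.5478, -0.1071, 0.0445]
ee_rot: [-2.069, -2.36, 0.002]
force: [0.1, 0.2, 0.9]
width: 0.653
gripper_force: 0.0
```

Emit:
arm_command([
  [[0,0,0,0,0,0],[0,0,0,0,0,0],[0,0,0,0,0,0],[0,0,0,0,0,0]],
], jaw=0.0, newtons=12)

```text
clock: 3.35
position: [0.5494, -0.1083, 0.0461]
ee_rot: [2.072, 2.361, 0.001]
force: [-0.9, 0.1, -0.6]
width: 0.268
gripper_force: 0.0
```

Emit:
arm_command([
  [[0,0,0,0,0,0],[0,0,0,0,0,0],[0,0,0,0,0,0]],
])

```text
clock: 3.72
position: [0.5493, -0.1084, 0.0459]
ee_rot: [2.073, 2.361, 0.0]
force: [0.6, -0.2, 2.2]
width: 0.18
gripper_force: 11.8
```

```bash
python3 - <<'E'
from h import *
for i in range(8):
    arm.get_image('top') if i%2 else None
    o=arm.observe(); print(o['clock'],o['position'].round(4),o['gripper_force'],o['width'])
E
python3 plan.py .549 -.11 .11 7.2 30
```

```text
3.725 [ 0.5493 -0.1084  0.0459] 11.847832138300873 0.18045333043912393
3.775 [ 0.5493 -0.1084  0.0458] 11.856049498601351 0.17559142224065277
3.775 [ 0.5493 -0.1084  0.0458] 11.856049498601351 0.17559142224065277
3.825 [ 0.5493 -0.1084  0.0458] 11.863888286752626 0.18067357718330918
3.825 [ 0.5493 -0.1084  0.0458] 11.863888286752626 0.18067357718330918
3.875 [ 0.5493 -0.1084  0.0458] 11.871071696514264 0.1775189439485433
3.875 [ 0.5493 -0.1084  0.0458] 11.871071696514264 0.1775189439485433
3.925 [ 0.5493 -0.1084  0.0458] 11.878075290005654 0.17883213339383794
t 3.92 pos [ 0.5493 -0.1084  0.0458] psi 7.44 tilt [ 0.e+00 -2.e-04  1.e+00] n 3 yaw/row 0.0014
[[-0.0005, -0.0002, -0.0214, 0.0, 0.0, 0.0014], [-0.0005, -0.0002, -0.0214, 0.0, 0.0, 0.0014], [-0.0005, -0.0002, -0.0214, 0.0, 0.0, 0.0014]]
```

Emit:
arm_command([
  [[0,0,-0.022,0,0,0],[0,0,-0.022,0,0,0],[0.012,-0.012,-0.01,0,0,0],[0.03,-0.03,0,0,0,0],[0.03,-0.03,0,0,0,0],[0.025,-0.03,0,0,0,0],[0.012,-0.012,0,0,0,0],[0,0,0.01,0,0,0],[0,0,0.02,0,0,0],[0,0,0,0,0,0]],
])

```text
clock: 5.18
position: [0.4221, -0.0158, 0.0685]
ee_rot: [-2.073, -2.359, 0.003]
force: [0.4, 0.8, -0.2]
width: 0.176
gripper_force: 11.7
```

```bash
python3 plan.py .432 .005 .036 7.2 15
```

```text
t 5.17 pos [ 0.4221 -0.0158  0.0685] psi 7.39 tilt [7.0e-04 1.9e-03 1.0e+00] n 3 yaw/row 0.0011
[[0.0064, 0.0042, 0.0108, 0.0, 0.0, 0.0011], [0.0064, 0.0042, 0.0108, 0.0, 0.0, 0.0011], [0.0065, 0.0042, 0.0108, 0.0, 0.0, 0.0011]]
```

Emit:
arm_command([
  [[0.01,0.004,0.01,0,0,0],[0.006,0.004,0.01,0,0,0],[0,0,0.008,0,0,0],[0,0,0.004,0,0,0],[0,0,0,0,0,0],[0,0,0.002,0,0,0],[0,0,0,0,0,0]],
])

```text
clock: 6.05
position: [0.4279, 0.0018, 0.0358]
ee_rot: [2.073, 2.361, 0.0]
force: [-0.4, 0.6, 0.3]
width: 0.176
gripper_force: 11.7
```

```bash
python3 plan.py .432 .005 .034 7.2 15;python3 -c "
from h import *
print(arm.observe()['force'])"
```

```text
t 6.05 pos [0.4279 0.0018 0.0358] psi 7.43 tilt [-1.e-04 -3.e-04  1.e+00] n 1 yaw/row 0.0041
[[0.0026, 0.0045, 0.0018, 0.0, 0.0, 0.0041]]
[-0.42333721  0.60654713  0.26587717]
```

Emit:
arm_command([
  [[0,0,0.0015,0,0,0],[0,0,0,0,0,0]],
])

```text
clock: 6.3
position: [0.4279, 0.0019, 0.0342]
ee_rot: [2.073, 2.361, 0.0]
force: [0.2, 0.3, 0.1]
width: 0.178
gripper_force: 11.7
```

Emit:
arm_command([
  [[0,0,0,0,0,0],[0,0,0,0,0,0],[0,0,0,0,0,0]],
], jaw=0.045)

```text
clock: 6.68
position: [0.4279, 0.0019, 0.0343]
ee_rot: [2.072, 2.361, 0.0]
force: [0.5, 0.1, -0.3]
width: 0.453
gripper_force: 0.0
```

Emit:
arm_command([
  [[0,0,-0.015,0,0,0],[0,0,-0.025,0,0,0],[0,0,-0.03,0,0,0]],
])

```text
clock: 7.05
position: [0.4274, 0.0018, 0.1047]
ee_rot: [-2.072, -2.36, 0.002]
force: [0.5, 0.6, 0.8]
width: 0.489
gripper_force: 0.0
```

```bash
python3 plan.py .430 .169 .085 53.7 40; python3 -c "
from fit import *
shot('top','t1')
s=cloud('t1',(.428,.002),.04);s=s[(s[:,2]>.02)&(s[:,2]<.05)]; print(len(s),s.mean(0),s[:,2].max())"
```

```text
t 7.05 pos [0.4274 0.0018 0.1047] psi 7.44 tilt [2.0e-04 1.2e-03 1.0e+00] n 6 yaw/row -0.1346
[[0.0276, 0.004, 0.0033, 0.0, 0.0, -0.1346], [0.0268, 0.0077, 0.0033, 0.0, 0.0, -0.1346], [0.0255, 0.0112, 0.0033, 0.0, 0.0, -0.1346], [0.0238, 0.0145, 0.0033, 0.0, 0.0, -0.1346], [0.0216, 0.0176, 0.0033, 0.0, 0.0, -0.1346], [0.0191, 0.0203, 0.0033, 0.0, 0.0, -0.1346]]<string>:4: RuntimeWarning: Mean of empty slice.
  ret = um.true_divide(
Traceback (most recent call last):
ValueError: zero-size array to reduction operation maximum which has no identity
```

Emit:
arm_command([
  [[0.0276,0.004,0.003,0,0,-0.135],[0.0268,0.0077,0.003,0,0,-0.135],[0.0255,0.0112,0.003,0,0,-0.135],[0.0238,0.0145,0.003,0,0,-0.135],[0.0216,0.0176,0.003,0,0,-0.135],[0.0191,0.0203,0.003,0,0,-0.135],[0,0,0,0,0,0],[0,0,0,0,0,0]],
])

```text
clock: 8.1
position: [0.4299, 0.1684, 0.0861]
ee_rot: [-0.977, -2.985, 0.001]
force: [-0.2, -0.6, 0.2]
width: 0.489
gripper_force: 0.0
```

```bash
python3 plan.py .430 .169 .0235 53.7 22; python3 -c "
from fit import *
for n in('top','scene'):
  shot(n,'2'+n)
  s=cloud('2'+n,(.428,.002),.04);s=s[(s[:,2]>.02)&(s[:,2]<.06)]; print(len(s),s.mean(0),s[:,2].max() if len(s) else 0)"
```

```text
t 8.1 pos [0.4299 0.1684 0.0861] psi 53.74 tilt [-0.e+00  7.e-04  1.e+00] n 3 yaw/row 0.0003
[[0.0001, 0.0002, 0.0209, 0.0, 0.0, 0.0003], [0.0001, 0.0002, 0.0209, 0.0, 0.0, 0.0003], [0.0001, 0.0002, 0.0209, 0.0, 0.0, 0.0003]]
30 [ 0.42780088 -0.0018405   0.04083238] 0.048628947268781975
40 [ 0.42405579 -0.00640807  0.03368838] 0.04374658785990726
```

Stamp stands upright, top at 44 mm. Now I'll grasp the wedge.

Emit:
arm_command([
  [[0,0,0.021,0,0,0],[0,0,0.021,0,0,0],[0,0,0.016,0,0,0],[0,0,0.004,0,0,0],[0,0,0,0,0,0]],
])

```text
clock: 8.82
position: [0.4302, 0.1686, 0.0244]
ee_rot: [0.976, 2.986, -0.0]
force: [0.7, 0.6, 0.4]
width: 0.491
gripper_force: 0.0
```

Emit:
arm_command([
  [[0,0,0,0,0,0],[0,0,0,0,0,0],[0,0,0,0,0,0],[0,0,0,0,0,0]],
], jaw=0.0, newtons=20)

```text
clock: 9.32
position: [0.4304, 0.1693, 0.0246]
ee_rot: [0.974, 2.986, 0.001]
force: [-1.6, 0.3, 5.9]
width: 0.229
gripper_force: 19.9
```

Emit:
arm_command([
  [[0,0,-0.02,0,0,0],[0,0,-0.025,0,0,0],[0,0,-0.03,0,0,0],[0,0,0,0,0,0]],
])

```text
clock: 9.82
position: [0.4311, 0.1696, 0.1008]
ee_rot: [0.974, 2.984, 0.004]
force: [-0.7, -0.9, -1.3]
width: 0.225
gripper_force: 19.9
```

```bash
python3 plan.py .53 -.01 .10 7.2 40;python3 - <<'E'
from fit import *
# target: TCP for wedge origin y=+25 from mouth
o=np.array([.6115,-.1885]); a=.126
for y in(60,45,25,22): print(y,(o+R2(a)@np.array([-.0595,.045+.042+y/1e3])).round(4))
print('mouth',(o+R2(a)@np.array([-.0595,.045])).round(4))
E
```

```text
t 9.82 pos [0.4311 0.1696 0.1008] psi 53.86 tilt [ 0.0014 -0.0032  1.    ] n 6 yaw/row 0.1357
[[-0.031, -0.0145, 0.0001, 0.0, 0.0, 0.1357], [-0.0326, -0.0101, 0.0001, 0.0, 0.0, 0.1357], [-0.0337, -0.0056, 0.0001, 0.0, 0.0, 0.1357], [-0.0342, -0.001, 0.0001, 0.0, 0.0, 0.1357], [-0.034, 0.0036, 0.0001, 0.0, 0.0, 0.1357], [-0.0332, 0.0082, 0.0001, 0.0, 0.0, 0.1357]]
60 [ 0.534  -0.0501]
45 [ 0.5359 -0.065 ]
25 [ 0.5384 -0.0849]
22 [ 0.5388 -0.0878]
mouth [ 0.5468 -0.1513]
```

Emit:
arm_command([
  [[-0.031,-0.0145,0,0,0,0.136],[-0.0326,-0.0101,0,0,0,0.136],[-0.0337,-0.0056,0,0,0,0.136],[-0.0342,-0.001,0,0,0,0.136],[-0.034,0.0036,0,0,0,0.136],[-0.0332,0.0082,0,0,0,0.136],[0,0,0,0,0,0],[0,0,0,0,0,0]],
])

```text
clock: 10.82
position: [0.5281, -0.0102, 0.0982]
ee_rot: [-2.077, -2.355, 0.002]
force: [0.2, 0.2, -0.8]
width: 0.229
gripper_force: 19.9
```

```bash
python3 plan.py .5335 -.045 .042 7.2 25
python3 - <<'E'
from fit import *
t=shot('top','s1'); s=shot('scene','s2')
a=cv2.resize(t['pixels'][130:230,310:430,::-1],(480,400),interpolation=cv2.INTER_CUBIC)
b=cv2.resize(s['pixels'][180:270,310:430,::-1],(480,360),interpolation=cv2.INTER_CUBIC)
o=np.zeros((400,800,3),np.uint8); o[:,:400]=a[:,80:480]; o[:360,400:]=b[:,40:440]; cv2.imwrite('pics/c2.png',o)
E
```

```text
t 10.82 pos [ 0.5281 -0.0102  0.0982] psi 7.17 tilt [-2.0e-04  1.9e-03  1.0e+00] n 3 yaw/row -0.0002
[[-0.0117, 0.0004, 0.0187, 0.0, 0.0, -0.0002], [-0.0117, 0.0004, 0.0187, 0.0, 0.0, -0.0002], [-0.0117, 0.0004, 0.0187, 0.0, 0.0, -0.0002]]
```

View pics/c2.png

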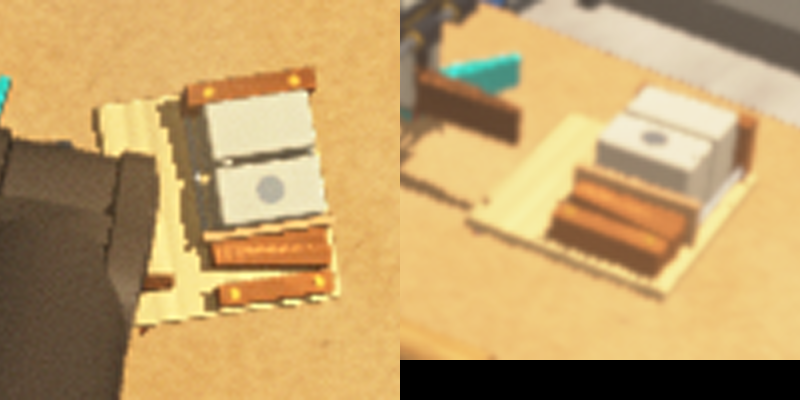

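The picture shows the wedge nose at top crop (170,282), in line with the slot that runs from (215,282) to (330,272). The way in is clear, so I'll descend and approach.

Emit:
arm_command([
  [[-0.01,0.001,0.019,0,0,0],[-0.01,0.001,0.019,0,0,0],[-0.01,0.001,0.019,0,0,0],[-0.007,0.0005,0,0,0,0],[0,0,0,0,0,0],[0,0,0,0,0,0]],
])

```text
clock: 11.68
position: [0.5374, -0.0467, 0.0428]
ee_rot: [2.079, 2.354, 0.001]
force: [0.2, -0.0, -1.2]
width: 0.23
gripper_force: 19.9
```

```bash
python3 plan.py .5355 -.050 .039 7.2 25
python3 - <<'E'
from fit import *
t=shot('top','s3'); s=shot('scene','s4')
a=cv2.resize(t['pixels'][175:225,355:425,::-1],(560,400),interpolation=cv2.INTER_CUBIC)
b=cv2.resize(s['pixels'][200:270,340:420,::-1],(640,560)[:2],interpolation=cv2.INTER_CUBIC)
o=np.zeros((560,800,3),np.uint8); o[:400,:400]=a[:,:400]; o[:,400:]=b[:,:400]; cv2.imwrite('pics/c3.png',o)
E
```

```text
t 11.68 pos [ 0.5374 -0.0467  0.0428] psi 7.1 tilt [-2.e-04 -1.e-03  1.e+00] n 1 yaw/row -0.0017
[[-0.003, -0.0023, 0.0038, 0.0, 0.0, -0.0017]]
```

View pics/c3.png

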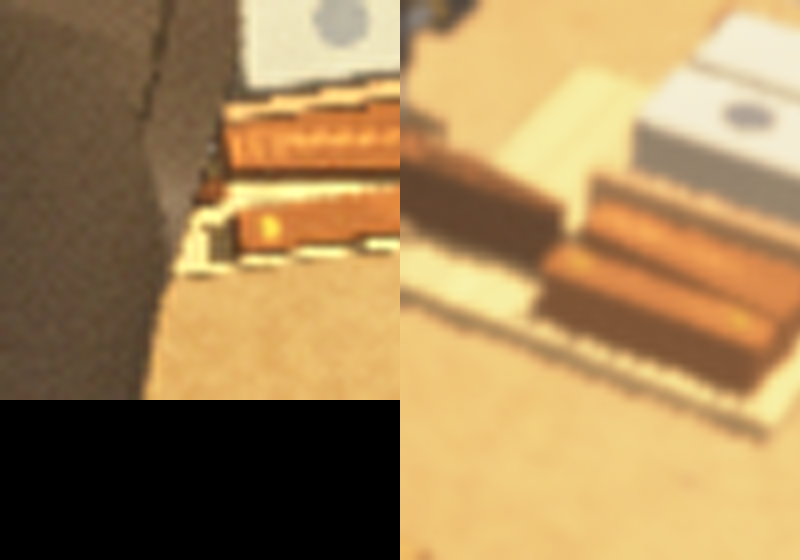

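Nose at top crop (212,190), at the slot mouth, which lies between rows 180 and 207. It is slightly toward the follower, so I'll shift about 2 mm to the cheek, lower and enter.

Emit:
arm_command([
  [[0,-0.0025,0.003,0,0,0.0],[-0.004,0,0,0,0,0],[-0.005,0,0,0,0,0],[-0.005,0,0,0,0,0],[0,0,0,0,0,0],[0,0,0,0,0,0]],
])

```text
clock: 12.52
position: [0.5362, -0.0611, 0.0392]
ee_rot: [-2.08, -2.355, -0.0]
force: [1.2, 0.0, -0.6]
width: 0.228
gripper_force: 19.9
```

```bash
python3 plan.py .539 -.080 .0375 7.2 10; python3 -c "
from h import *
o=arm.observe();print(o['force'],o['ft_torque'])"
```

```text
t 12.53 pos [ 0.5362 -0.0611  0.0392] psi 7.09 tilt [-1.e-04 -0.e+00  1.e+00] n 2 yaw/row -0.0009
[[-0.0095, 0.0002, 0.0009, 0.0, 0.0, -0.0009], [-0.0095, 0.0002, 0.0009, 0.0, 0.0, -0.0009]]
[ 1.24683581  0.03646033 -0.56509566] [-0.00510552  0.05437135  0.0634177 ]
```

Emit:
arm_command([
  [[-0.005,0,0.001,0,0,0.0],[-0.005,0,0,0,0,0],[-0.005,0,0,0,0,0],[-0.003,0,0,0,0,0],[0,0,0,0,0,0],[0,0,0,0,0,0]],
])

```text
clock: 13.28
position: [0.5384, -0.0789, 0.0382]
ee_rot: [-2.079, -2.355, -0.0]
force: [-0.7, 0.7, -1.4]
width: 0.23
gripper_force: 19.9
```

```bash
python3 plan.py .539 -.080 .0375 7.2 10; python3 -c "
from h import *
o=arm.observe();print(o['force'],o['ft_torque'])"
```

```text
t 13.28 pos [ 0.5384 -0.0789  0.0382] psi 7.11 tilt [-2.e-04 -0.e+00  1.e+00] n 1 yaw/row -0.0016
[[-0.0012, 0.0004, 0.0007, 0.0, 0.0, -0.0016]]
[-0.70993971  0.67287996 -1.36030126] [-0.08939986  0.08703504 -0.01652512]
```

Emit:
arm_command([
  [[-0.003,0,0.0005,0,0,0.0],[-0.002,0,0.0005,0,0,0],[0,0,0.0006,0,0,0],[0,0,0,0,0,0],[0,0,0,0,0,0]],
])

```text
clock: 13.9
position: [0.5391, -0.084, 0.0367]
ee_rot: [2.08, 2.355, 0.0]
force: [-0.3, -0.1, -0.3]
width: 0.226
gripper_force: 19.9
```

Emit:
arm_command([
  [[0,0,0,0,0,0],[0,0,0,0,0,0],[0,0,0,0,0,0]],
], jaw=0.045)

```text
clock: 14.28
position: [0.5391, -0.0839, 0.0366]
ee_rot: [2.079, 2.355, 0.0]
force: [0.3, 0.2, 0.1]
width: 0.474
gripper_force: 0.0
```

Emit:
arm_command([
  [[0,0,-0.015,0,0,0],[0,0,-0.03,0,0,0],[0,0,-0.04,0,0,0],[0.01,0,-0.05,0,0,0],[0.03,0,-0.05,0,0,0]],
])

```text
clock: 14.9
position: [0.5338, -0.0457, 0.2243]
ee_rot: [2.083, 2.35, 0.0]
force: [0.9, 1.6, 0.2]
width: 0.489
gripper_force: 0.0
```

```bash
python3 plan.py .4535 .375 .20 -43 45
```

```text
t 14.9 pos [ 0.5338 -0.0457  0.2243] psi 6.9 tilt [ 9.e-04 -1.e-03  1.e+00] n 10 yaw/row 0.0871
[[0.0427, -0.0029, 0.0024, 0.0, 0.0, 0.0871], [0.0423, -0.0066, 0.0024, 0.0, 0.0, 0.0871], [0.0416, -0.0103, 0.0024, 0.0, 0.0, 0.0871], [0.0405, -0.0139, 0.0024, 0.0, 0.0, 0.0871], [0.0392, -0.0173, 0.0024, 0.0, 0.0, 0.0871], [0.0375, -0.0207, 0.0024, 0.0, 0.0, 0.0871], [0.0356, -0.0239, 0.0024, 0.0, 0.0, 0.0871], [0.0334, -0.0269, 0.0024, 0.0, 0.0, 0.0871], [0.0309, -0.0297, 0.0024, 0.0, 0.0, 0.0871], [0.0282, -0.0322, 0.0024, 0.0, 0.0, 0.0871]]
```

Emit:
arm_command([
  [[0.0427,-0.0029,0.0024,0,0,0.087],[0.0423,-0.0066,0.0024,0,0,0.087],[0.0416,-0.0103,0.0024,0,0,0.087],[0.0405,-0.0139,0.0024,0,0,0.087],[0.0392,-0.0173,0.0024,0,0,0.087],[0.0375,-0.0207,0.0024,0,0,0.087],[0.0356,-0.0239,0.0024,0,0,0.087],[0.0334,-0.0269,0.0024,0,0,0.087],[0.0309,-0.0297,0.0024,0,0,0.087],[0.0282,-0.0322,0.0024,0,0,0.087]],
], jaw=0.06)

```text
clock: 16.15
position: [0.4518, 0.3774, 0.1987]
ee_rot: [-2.88, -1.254, -0.001]
force: [0.4, -0.4, 0.2]
width: 0.654
gripper_force: 0.0
```

Emit:
arm_command([
  [[0,0,0,0,0,0],[0,0,0,0,0,0]],
])

```text
clock: 16.4
position: [0.4523, 0.3755, 0.1983]
ee_rot: [2.878, 1.259, 0.001]
force: [0.1, -1.1, 0.5]
width: 0.654
gripper_force: 0.0
```

```bash
python3 plan.py .4535 .375 .09 -43.2 25
python3 - <<'E'
from fit import *
t=shot('top','s5'); s=shot('scene','s6')
a=cv2.resize(t['pixels'][165:225,330:430,::-1],(800,480),interpolation=cv2.INTER_CUBIC); 
b=cv2.resize(s['pixels'][190:265,330:420,::-1],(480,400),interpolation=cv2.INTER_CUBIC)
o=np.zeros((400,800,3),np.uint8); o[:,:400]=cv2.resize(a,(667,400))[:,100:500]; o[:,400:]=b[:,:400]; cv2.imwrite('pics/c4.png',o)
M=cloud('s5',(.4535,.375),.06); H=M[(M[:,2]>.118)&(M[:,2]<.14)]; print(len(H),rect(H) if len(H)>3 else '')
E
```

```text
t 16.4 pos [0.4523 0.3755 0.1983] psi -42.72 tilt [-1.e-04 -6.e-04  1.e+00] n 5 yaw/row 0.0017
[[0.0001, 0.0002, 0.0217, 0.0, 0.0, 0.0017], [0.0001, 0.0002, 0.0217, 0.0, 0.0, 0.0017], [0.0001, 0.0002, 0.0217, 0.0, 0.0, 0.0017], [0.0001, 0.0002, 0.0217, 0.0, 0.0, 0.0017], [0.0001, 0.0002, 0.0217, 0.0, 0.0, 0.0017]]
31 (array([452.2, 376.2]), array([20.1, 23.4]), 46.6)
```

View pics/c4.png

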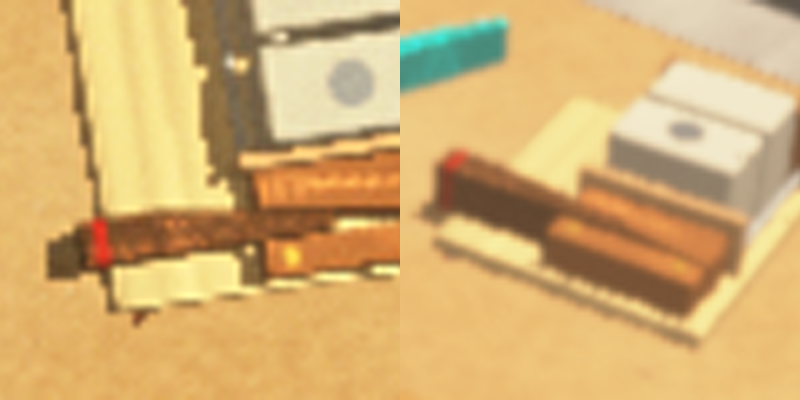

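The wedge lies loosely in the slot: nose inside at crop (330,222), red butt at (98,243) just past the apron edge. I'll grasp the mallet now.

Emit:
arm_command([
  [[0,0,0.022,0,0,0],[0,0,0.022,0,0,0],[0,0,0.022,0,0,0],[0,0,0.022,0,0,0],[0,0,0.02,0,0,0],[0,0,0,0,0,0]],
])

```text
clock: 17.25
position: [0.4519, 0.3745, 0.0889]
ee_rot: [2.878, 1.256, -0.003]
force: [-0.9, 1.2, 0.3]
width: 0.659
gripper_force: 0.0
```

Emit:
arm_command([
  [[0,0,0,0,0,0],[0,0,0,0,0,0],[0,0,0,0,0,0],[0,0,0,0,0,0],[0,0,0,0,0,0]],
], jaw=0.0, newtons=50)

```text
clock: 17.88
position: [0.4522, 0.3764, 0.09]
ee_rot: [-2.878, -1.259, -0.001]
force: [-1.1, 0.1, 4.1]
width: 0.28
gripper_force: 50.0
```

```bash
python3 plan.py .45 .375 .15 -43 25
python3 - <<'E'
from fit import *
o=np.array([.6115,-.1885]); a=.126
for y in(25,0,-2,-23): print(y,(o+R2(a)@np.array([-.0595,.045+.059+.030+y/1e3])).round(4))
print((o+R2(a)@np.array([-.0595,.045+.059+.030+.085])).round(4))
W=cloud('s5',(.55,-.1),.09);q=(W[:,:2]-o)@R2(a)
m=(W[:,2]>.034)&(W[:,2]<.055)&(q[:,1]>.05)&(abs(q[:,0]+.06)<.025); print(m.sum(),np.percentile(q[m],[0,2,50,98,100],axis=0).round(4).tolist())
E
```

```text
t 17.88 pos [0.4522 0.3764 0.09  ] psi -42.74 tilt [-6.e-04  1.e-04  1.e+00] n 3 yaw/row 0.0015
[[-0.0008, -0.0002, -0.02, 0.0, 0.0, 0.0015], [-0.0008, -0.0002, -0.02, 0.0, 0.0, 0.0015], [-0.0008, -0.0002, -0.02, 0.0, 0.0, 0.0015]]
25 [ 0.5325 -0.0382]
0 [ 0.5356 -0.063 ]
-2 [ 0.5359 -0.065 ]
-23 [ 0.5385 -0.0859]
[0.525  0.0213]
164 [[-0.0698, 0.0503], [-0.0694, 0.0515], [-0.0605, 0.0942], [-0.0494, 0.1285], [-0.0359, 0.1296]]
```

Emit:
arm_command([
  [[0,0,-0.025,0,0,0],[0,0,-0.035,0,0,0],[0,0,-0.045,0,0,0],[0,0,0,0,0,0]],
])

```text
clock: 18.38
position: [0.4537, 0.3771, 0.1976]
ee_rot: [-2.876, -1.258, -0.008]
force: [-0.4, -0.8, -3.5]
width: 0.28
gripper_force: 50.0
```

```bash
python3 plan.py .524 .031 .19 -82.8 38
```

```text
t 18.38 pos [0.4537 0.3771 0.1976] psi -42.76 tilt [-5.6e-03 -1.0e-04  1.0e+00] n 10 yaw/row 0.0699
[[-0.0206, 0.0287, 0.0008, 0.0, 0.0, 0.0699], [-0.0186, 0.03, 0.0008, 0.0, 0.0, 0.0699], [-0.0164, 0.0313, 0.0008, 0.0, 0.0, 0.0699], [-0.0142, 0.0323, 0.0008, 0.0, 0.0, 0.0699], [-0.0119, 0.0332, 0.0008, 0.0, 0.0, 0.0699], [-0.0096, 0.034, 0.0008, 0.0, 0.0, 0.0699], [-0.0072, 0.0346, 0.0008, 0.0, 0.0, 0.0699], [-0.0047, 0.035, 0.0008, 0.0, 0.0, 0.0699], [-0.0023, 0.0352, 0.0008, 0.0, 0.0, 0.0699], [0.0002, 0.0353, 0.0008, 0.0, 0.0, 0.0699]]
```

Emit:
arm_command([
  [[-0.0206,0.0287,0,0,0,0.07],[-0.0186,0.03,0,0,0,0.07],[-0.0164,0.0313,0,0,0,0.07],[-0.0142,0.0323,0,0,0,0.07],[-0.0119,0.0332,0,0,0,0.07],[-0.0096,0.034,0,0,0,0.07],[-0.0072,0.0346,0,0,0,0.07],[-0.0047,0.035,0,0,0,0.07],[-0.0023,0.0352,0,0,0,0.07],[0,0.0353,0,0,0,0.07]],
])

```text
clock: 19.62
position: [0.5221, 0.0276, 0.1946]
ee_rot: [-3.136, -0.188, -0.0]
force: [-0.1, -0.0, -2.6]
width: 0.283
gripper_force: 50.0
```

Emit:
arm_command([
  [[0,0,0.025,0,0,0],[0,0,0.035,0,0,0],[0,0,0.02,0,0,0],[0,0,0,0,0,0],[0,0,0,0,0,0]],
])

```text
clock: 20.25
position: [0.5227, 0.0293, 0.1154]
ee_rot: [3.136, 0.193, 0.002]
force: [-0.3, 0.5, -2.0]
width: 0.282
gripper_force: 50.0
```

```bash
python3 plan.py .524 .031 .107 -82.8 15;  python3 plan.py .531 -.026 .107 -82.8 15
```

```text
t 20.25 pos [0.5227 0.0293 0.1154] psi -82.94 tilt [-1.1e-03 -2.0e-04  1.0e+00] n 1 yaw/row -0.0025
[[0.0015, -0.0015, 0.0084, 0.0, 0.0, -0.0025]]
t 20.25 pos [0.5227 0.0293 0.1154] psi -82.94 tilt [-1.1e-03 -2.0e-04  1.0e+00] n 4 yaw/row -0.0006
[[0.0004, 0.014, 0.0021, 0.0, 0.0, -0.0006], [0.0004, 0.014, 0.0021, 0.0, 0.0, -0.0006], [0.0003, 0.014, 0.0021, 0.0, 0.0, -0.0006], [0.0003, 0.014, 0.0021, 0.0, 0.0, -0.0006]]
```

Emit:
arm_command([
  [[0.001,0.015,0.004,0,0,0],[0,0.015,0.003,0,0,0],[0,0.015,0,0,0,0],[0,0.01,0,0,0,0],[0,0,0,0,0,0],[0,0,0,0,0,0]],
])

```text
clock: 21.0
position: [0.53, -0.0238, 0.1076]
ee_rot: [-3.135, -0.196, 0.0]
force: [-0.4, 0.3, -2.2]
width: 0.275
gripper_force: 50.0
```

```bash
python3 plan.py .5357 -.064 .108 -82.8 8
```

```text
t 21.0 pos [ 0.53   -0.0238  0.1076] psi -82.83 tilt [2.e-04 5.e-04 1.e+00] n 6 yaw/row -0.0001
[[0.0001, 0.0068, -0.0001, 0.0, 0.0, -0.0001], [0.0001, 0.0068, -0.0001, 0.0, 0.0, -0.0001], [0.0001, 0.0068, -0.0001, 0.0, 0.0, -0.0001], [0.0001, 0.0068, -0.0001, 0.0, 0.0, -0.0001], [0.0001, 0.0068, -0.0001, 0.0, 0.0, -0.0001], [0.0001, 0.0068, -0.0001, 0.0, 0.0, -0.0001]]
```

Emit:
arm_command([
  [[0,0.008,0,0,0,0],[0,0.008,0,0,0,0],[0,0.007,0,0,0,0],[0,0.007,0,0,0,0],[0,0.007,0,0,0,0],[0,0,0,0,0,0],[0,0,0,0,0,0]],
])

```text
clock: 21.88
position: [0.5349, -0.0597, 0.1077]
ee_rot: [-3.133, -0.197, -0.0]
force: [0.8, 5.9, -0.7]
width: 0.276
gripper_force: 50.0
```

```bash
python3 plan.py .5357 -.064 .108 -82.8 8
python3 - <<'E'
from fit import *
print(arm.observe()['force'],arm.observe()['ft_torque'])
s=shot('scene','s7')
o=np.array([.6115,-.1885]); a=.126
W=cloud('s7',(.55,-.1),.09);q=(W[:,:2]-o)@R2(a)
b=cv2.resize(s['pixels'][185:265,335:435,::-1],(750,600),interpolation=cv2.INTER_CUBIC);cv2.imwrite('pics/c5.png',b)
E
```

```text
t 21.88 pos [ 0.5349 -0.0597  0.1077] psi -82.79 tilt [-3.0e-04  2.2e-03  1.0e+00] n 1 yaw/row 0.0001
[[0.0003, 0.0044, -0.0003, 0.0, 0.0, 0.0001]]
[ 0.77760777  5.91420224 -0.65758354] [1.46291066 0.10710551 0.06229177]
```

View pics/c5.png

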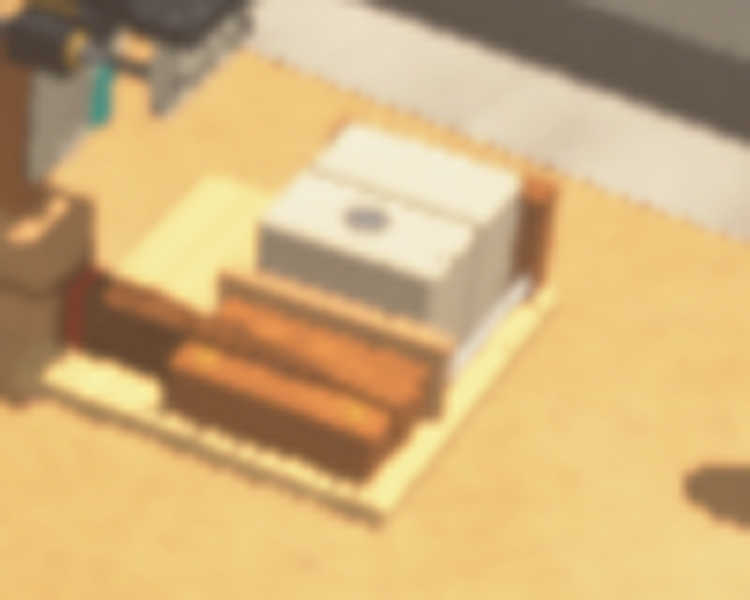

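The mallet face is on the red band at crop (80,310), and the wedge is entering at 6 N, about 2.2 mm closed. A little more reaches half way, then I'll draw clear.

Emit:
arm_command([
  [[0,0.0025,0,0,0,0],[0,0.0025,0,0,0,0],[0,0,0,0,0,0],[0,0,0,0,0,0]],
])

```text
clock: 22.42
position: [0.5354, -0.0635, 0.1077]
ee_rot: [-3.131, -0.199, 0.0]
force: [-0.9, 9.7, 2.4]
width: 0.278
gripper_force: 50.0
```

Emit:
arm_command([
  [[0,-0.01,0,0,0,0],[0,-0.02,0,0,0,0],[0,-0.02,0,0,0,0],[0,0,0,0,0,0],[0,0,0,0,0,0]],
])

```text
clock: 23.05
position: [0.5291, -0.0172, 0.1077]
ee_rot: [3.135, 0.195, 0.0]
force: [-0.2, -1.7, -1.6]
width: 0.286
gripper_force: 50.0
```

```bash
python3 plan.py .5357 -.064 .108 -82.8 10
python3 - <<'E'
from fit import *
s=shot('scene','s8')
o=np.array([.6107,-.1895]); a=.1242
for f in('s6','s8'):
    W=cloud(f,(.55,-.1),.09);q=(W[:,:2]-o)@R2(a)
    m=(W[:,2]>.03)&(W[:,2]<.05)&(q[:,1]>.05)&(q[:,1]<.14)&(abs(q[:,0]+.06)<.025); print('wedge y',m.sum(),np.percentile(q[m][:,1],[50,95,98,100]).round(4))
    W=cloud(f,(.62,-.18),.12);q=(W[:,:2]-o)@R2(a); m=(W[:,2]>.07)&(abs(q[:,1])<.04)&(q[:,0]<.03); print('follower top xmin',np.percentile(q[m][:,0],[1,5,10]).round(4))
E
```

```text
t 23.05 pos [ 0.5291 -0.0172  0.1077] psi -82.88 tilt [-3.e-04 -8.e-04  1.e+00] n 5 yaw/row -0.0003
[[0.0001, 0.0094, -0.0001, 0.0, 0.0, -0.0003], [0.0001, 0.0094, -0.0001, 0.0, 0.0, -0.0003], [0.0001, 0.0094, -0.0001, 0.0, 0.0, -0.0003], [0.0001, 0.0094, -0.0001, 0.0, 0.0, -0.0003], [0.0001, 0.0094, -0.0001, 0.0, 0.0, -0.0003]]
wedge y 166 [0.0909 0.1234 0.1259 0.1282]
follower top xmin [-0.0301 -0.0289 -0.0279]
wedge y 113 [0.075  0.0991 0.1005 0.1023]
follower top xmin [-0.0279 -0.0266 -0.0252]
```

Half-way tap done: the wedge travelled about 26 mm and the follower about 2.5 mm, and the mallet is clear. Tap on.

Emit:
arm_command([
  [[0,0.018,0,0,0,0],[0,0.018,0,0,0,0],[0,0.01,0,0,0,0],[0,0.006,0,0,0,0],[0,0.006,0,0,0,0],[0,0.005,0,0,0,0],[0,0,0,0,0,0],[0,0,0,0,0,0]],
])

```text
clock: 24.1
position: [0.5365, -0.0769, 0.1075]
ee_rot: [-3.131, -0.197, 0.002]
force: [-1.3, 8.2, 3.1]
width: 0.283
gripper_force: 50.0
```

```bash
python3 plan.py .5385 -.0859 .108 -82.8 10
```

```text
t 24.1 pos [ 0.5365 -0.0769  0.1075] psi -82.79 tilt [0.001 0.004 1.   ] n 1 yaw/row 0.0002
[[0.0008, 0.0092, -0.0005, 0.0, 0.0, 0.0002]]
```

Emit:
arm_command([
  [[0,0.004,0,0,0,0],[0,0.003,0,0,0,0],[0,0.002,0,0,0,0],[0,0,0,0,0,0],[0,0,0,0,0,0]],
])

```text
clock: 24.72
position: [0.5375, -0.0847, 0.1075]
ee_rot: [-3.13, -0.199, 0.003]
force: [-3.1, 11.3, 3.9]
width: 0.281
gripper_force: 50.0
```

Emit:
arm_command([
  [[0,0.002,0,0,0,0],[0,0,0,0,0,0],[0,0,0,0,0,0]],
])

```text
clock: 25.1
position: [0.5376, -0.0858, 0.1075]
ee_rot: [-3.129, -0.199, 0.003]
force: [-2.8, 13.3, 5.9]
width: 0.281
gripper_force: 50.0
```

Emit:
arm_command([
  [[0,0.002,0,0,0,0],[0,0,0,0,0,0],[0,0,0,0,0,0]],
])

```text
clock: 25.48
position: [0.5377, -0.0862, 0.1075]
ee_rot: [-3.126, -0.201, 0.004]
force: [-4.4, 19.0, 9.5]
width: 0.284
gripper_force: 50.0
```

Emit:
arm_command([
  [[0,0.002,0,0,0,0],[0,0,0,0,0,0],[0,0,0,0,0,0]],
])

```text
clock: 25.85
position: [0.5378, -0.0865, 0.1075]
ee_rot: [-3.124, -0.202, 0.005]
force: [-5.0, 23.5, 14.1]
width: 0.282
gripper_force: 50.0
```

Emit:
arm_command([
  [[0,0.002,0,0,0,0],[0,0,0,0,0,0],[0,0,0,0,0,0]],
])

```text
clock: 26.22
position: [0.5379, -0.087, 0.1075]
ee_rot: [-3.121, -0.204, 0.006]
force: [-5.9, 27.9, 16.0]
width: 0.279
gripper_force: 50.1
```

Emit:
arm_command([
  [[0,-0.006,0,0,0,0],[0,-0.01,0,0,0,0],[0,-0.02,0,0,0,0],[0,-0.03,0,0,0,0],[0,-0.02,0,0,0,0],[0,0,0,0,0,0]],
])

```text
clock: 26.98
position: [0.5283, -0.0093, 0.1075]
ee_rot: [-3.135, -0.199, 0.0]
force: [0.3, -0.7, -1.7]
width: 0.282
gripper_force: 50.0
```

```bash
python3 plan.py .525 .031 .108 -82.8 10
python3 - <<'E'
from fit import *
s=shot('scene','s9'); t=shot('top','s10')
o=np.array([.6107,-.1895]); a=.1242
for f in('s8','s9'):
    W=cloud(f,(.55,-.1),.09);q=(W[:,:2]-o)@R2(a)
    m=(W[:,2]>.03)&(W[:,2]<.05)&(q[:,1]>.05)&(q[:,1]<.14)&(abs(q[:,0]+.06)<.025); print('wedge y',m.sum(),np.percentile(q[m][:,1],[50,95,98,100]).round(4))
    W=cloud(f,(.62,-.18),.12);q=(W[:,:2]-o)@R2(a); m=(W[:,2]>.07)&(abs(q[:,1])<.04)&(q[:,0]<.03); print('follower top xmin',np.percentile(q[m][:,0],[1,5,10]).round(4))
b=cv2.resize(s['pixels'][190:265,330:420,::-1],(480,400),interpolation=cv2.INTER_CUBIC)
c=cv2.resize(t['pixels'][140:220,345:425,::-1],(400,400),interpolation=cv2.INTER_CUBIC)
cv2.imwrite('pics/c6.png',np.hstack([c,b[:,80:480]]))
E
```

```text
t 26.98 pos [ 0.5283 -0.0093  0.1075] psi -82.73 tilt [1.e-04 2.e-04 1.e+00] n 5 yaw/row 0.0002
[[0.0004, -0.0081, -0.0001, 0.0, 0.0, 0.0002], [0.0004, -0.0081, -0.0001, 0.0, 0.0, 0.0002], [0.0004, -0.0081, -0.0001, 0.0, 0.0, 0.0002], [0.0004, -0.0081, -0.0001, 0.0, 0.0, 0.0002], [0.0004, -0.0081, -0.0001, 0.0, 0.0, 0.0002]]
wedge y 113 [0.075  0.0991 0.1005 0.1023]
follower top xmin [-0.0279 -0.0266 -0.0252]
wedge y 70 [0.0643 0.0783 0.0796 0.081 ]
follower top xmin [-0.0245 -0.0233 -0.0214]
```

View pics/c6.png

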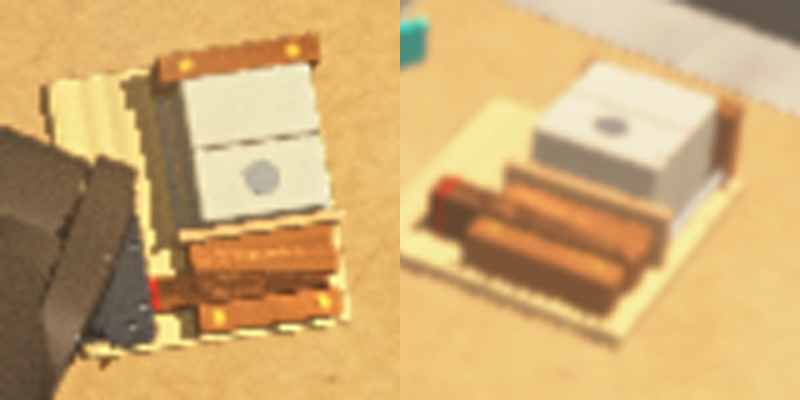

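The halves have met: only a hairline joint at left crop (255,142). The red butt sits at the mouth at right crop (445,195). I'll stand the mallet on the bench near (0.505, 0.09).

Emit:
arm_command([
  [[0,-0.03,0,0,0,0],[0,-0.04,0,0,0,0],[0,-0.03,0,0,0,0],[0,0,0.009,0,0,0],[0,0,0.006,0,0,0],[0,0,0,0,0,0],[0,0,0,0,0,0]],
])

```text
clock: 27.95
position: [0.5161, 0.0876, 0.0928]
ee_rot: [3.135, 0.193, 0.0]
force: [0.1, -0.2, -2.5]
width: 0.279
gripper_force: 50.0
```

```bash
python3 plan.py .515 .09 .090 -82.8 10; python3 -c "
from h import *
o=arm.observe();print(o['force'],o['ft_torque'])"
```

```text
t 27.95 pos [0.5161 0.0876 0.0928] psi -82.96 tilt [-2.e-04 -4.e-04  1.e+00] n 1 yaw/row -0.0028
[[-0.0008, -0.0025, 0.0028, 0.0, 0.0, -0.0028]]
[ 0.11340526 -0.16520955 -2.46386975] [-0.05650427  0.15093752 -0.04997146]
```

Emit:
arm_command([
  [[0,0,0.0015,0,0,0],[0,0,0.001,0,0,0],[0,0,0,0,0,0],[0,0,0,0,0,0]],
])

```text
clock: 28.45
position: [0.5159, 0.0888, 0.0901]
ee_rot: [-3.135, -0.196, -0.0]
force: [-0.1, -0.3, -3.1]
width: 0.282
gripper_force: 50.0
```

Emit:
arm_command([
  [[0,0,0.0007,0,0,0],[0,0,0,0,0,0]],
])

```text
clock: 28.7
position: [0.516, 0.0888, 0.09]
ee_rot: [-3.135, -0.196, -0.0]
force: [-3.5, 0.3, 7.5]
width: 0.276
gripper_force: 50.0
```

Contact with the bench. Release and withdraw.

Emit:
arm_command([
  [[0,0,-0.0005,0,0,0],[0,0,0,0,0,0],[0,0,0,0,0,0],[0,0,0,0,0,0]],
], jaw=0.06)

```text
clock: 29.2
position: [0.5159, 0.0888, 0.0899]
ee_rot: [3.135, 0.196, 0.0]
force: [-0.3, 0.2, 0.0]
width: 0.638
gripper_force: 0.0
```

Emit:
arm_command([
  [[0,0,-0.02,0,0,0],[0,0,-0.03,0,0,0],[0,0,-0.04,0,0,0],[0,0,-0.05,0,0,0],[0,-0.045,-0.02,0,0,0],[0,-0.045,0,0,0,0],[0,-0.045,0,0,0,0],[0,-0.045,0,0,0,0],[0,0,0,0,0,0]],
])

```text
clock: 30.32
position: [0.4921, 0.2718, 0.2493]
ee_rot: [-3.134, -0.206, 0.001]
force: [-0.2, -1.5, -0.6]
width: 0.656
gripper_force: 0.0
```

Run:
```python
from h import *
s=shot('scene','s11'); t=shot('top','s12')
o=np.zeros((600,800,3),np.uint8)
o[:350]=cv2.resize(t['pixels'][110:285,100:500,::-1],(800,350)); o[350:600,:500]=cv2.resize(s['pixels'][140:290,180:480,::-1],(500,250)); cv2.imwrite('pics/c7.png',o)
print(arm.observe()['clock'])
```

```text
30.425
```

View pics/c7.png

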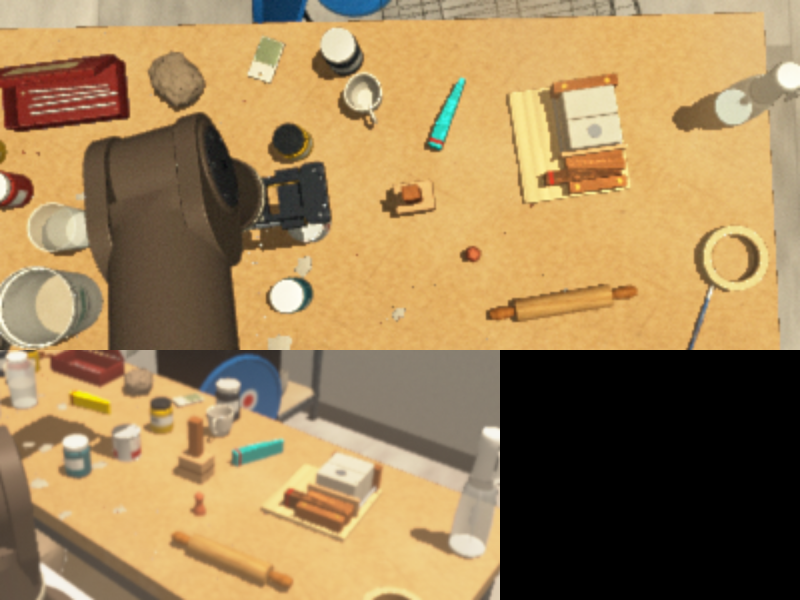

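The mallet stands on its head at (412,197), the stamp is upright at (472,254), and the mould is closed with the wedge home at (580,175). The bystanders are where they were and the gripper is free, so I'll hand in.

```bash
python3 -c "
from cell import arm
print(arm.sign_off())"
```

```text
the job is handed in; nothing more can be done
None
```

The job is handed in at about 30 s: the wedge is home and the mould halves have met, the stamp and mallet stand upright on the bench clear of the frame, and the pictures show the bystanders where they were.

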